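# Set a stall sign stand to its tape mark and close the cam lever one-handed

### The arm

A 6-joint arm with a two-finger parallel gripper is mounted at the origin on the work surface. World frame = base frame: x ahead of the robot, y to its left, z up, the work surface at z = 0. Lengths are in m, angles in rad, forces in N, time in s.
With the tool pointing down it reaches from about 0.25 to 0.775 m from the base axis. Payload 4 kg.
Tool frame: the origin (TCP) lies at the very end of the fingers, on their centre line; the grasp point (between the pads) lies 19 mm behind it; z points along the fingers, y is the direction in which the jaws open and shut (so a half turn about z gives the same grasp; the last joint's range is limited). The gripper opens to 94 mm and grips with 3 to 60 N. Pads are 16 mm wide; open, the fingers measure 119 mm over their backs; the gripper's body (75 mm by 177 mm) begins 78 mm behind the grasp point.
Start: joints at [1.02, 0.087, 1.371, -0, 1.684, -0.103], TCP at [0.238, 0.496, 0.206] pointing down, gripper open.
Joint ranges: [-3.1, 3.1], [-0.76, 2.03], [0.27, 2.55], [-1.08, 4.22], [0.17, 2.65], [-2.57, 2.57]. Speed limits (rad/s): [2.79, 2.79, 3.14, 3.14, 3.14, 3.14].

### API

Orientations are given as [roll, pitch, yaw] about the fixed x, y, z axes, in that order (R = Rz(yaw) Ry(pitch) Rx(roll)).
In Python, from bench import robot, snapshot, calibration gives the robot as it stands. The module is installed in compiled form; this text tells all that it offers.
- The arm moves only by the tool servo_tool, never from a script. Its argument "series" is text: rows parted by semicolons, each of 5 numbers parted by spaces: the closure, from -1 (fully open) to 1 (shut), then the shift along the tool's x, y, z in cm, then the turn about the tool's z in rad. A call has 1 to 20 rows; each row is the pose to reach, as a shift and turn from the pose commanded when the call began, along the tool's axes at that moment; what a row does not reach only later rows make up. A row lasts 1/12 s, in which the tool goes at most 41.7 mm and 7.16 degrees, less where a joint would pass 70% of its speed; a pose out of reach is approached as far as the arm can. A call with a gripper value outside its range is refused whole. The fingers move at their own pace and stop on an object; the grip force is fixed at half the most. Time passes only in rows, so rows that repeat a pose let the fingers close. It gives the time, the measured TCP pose, the force and the opening at its end, in the units of the state.
- robot.get_obs(): the state, without advancing time (a new reading comes with each control period).
- snapshot(name): name is "side" or "top"; returns (picture, depth): 400x640x3 uint8, red, green, blue; 400x640 float32, m along the optical axis (not along the pixel's ray), 0 where there is no reading.
- calibration(name): a dict with "fx", "fy", "cx", "cy" (pixels), "k1" (the pictures are not rectified: a ray, as slopes to the right and down, at radius r is drawn at 1 + k1 r^2 times it, then the intrinsics apply), "rvec" (rotation vector, rad) and "tvec" (3), from world to camera coordinates, as OpenCV has them. Camera axes: x right, y down, z forward; pixel columns grow to the right and rows downward; lengths in m; the calibration is good to about 2 mm. A picture is of the moment at which its call begins. calibration takes no time and is no camera call.
- robot.close_job(): hands the job in, once; it reports no verdict.
The state is a dict: "time": time; "joint_positions": joint angles; "qvel": joint speeds; "joint_torque": joint torques, N m; "tool_pos": TCP position; "ee_rot": TCP orientation; "wrist_force": force on the tool from outside, world axes, zero at the start; "wrist_torque": the same for the moment, N m; "width": finger opening in m.
Only numpy, scipy, OpenCV 4.12 (cv2) and the standard library are available. Lean on these libraries where they do the work, as an engineer would, in place of code of your own. Each camera call takes 0.05 s, during which the arm holds its last target. There are 200 camera calls.

### The job

Pinch the sprung steel post of the sign stand, push it down until the lower edge of its red tape is level with the white rim of the clamp, and hold it there while you sweep the orange cam lever fully closed with the same hand. Keep the clamp open until the mark is reached, and keep the post gripped and at the mark while the lever goes round. Finish still gripping the post at the mark with the lever closed, because I am about to fit the sign, and leave the bottle, tape roll, sign board and plant pot where they are.

Things in the scene. Friction and masses are not known exactly. Their poses are not given: they have to be found in the camera images.
- stand: Fixed sign stand: flange 150 mm across, grey tube 30 mm to z = 128 mm, black collar 48 mm to z = 160, orange cam ring 54 mm to z = 172, white bush 29 mm whose flat top (the rim) is at z = 176. Origin on the table at the flange's centre, z up; the closed lever points along its x axis. A black stop lug 28 to 40 mm from the axis, up to z = 170, stands on the closed lever's clockwise side.
- rim (a point): Centre of the white rim (top of the bush) on the post's axis, 176 mm above the table; its z axis is up.
- post: Upright round steel tube, 20 mm across, thin dark lines each 10 mm, 0.15 to 0.31 kg; origin at the centre of its top end, 90 mm above the rim at the start. While the cam is open a spring pushes it up (4 to 8 N net), it slides, and it spins freely on its axis, so it turns with a gripper that pinches it and turns about that axis. The closed cam clamps it against sliding and spinning (about 20 N).
- post_slide (a joint): How far the post has been pushed down from fully out, m: 0 at the start (top 90 mm above the rim), at most 0.07.
- tape_edge (a point): Centre, on the post's axis, of the lower edge of the red tape band (10 mm wide, flush on the post, from this edge upwards). The edge lies 42 to 58 mm below the post's top, different each time, and never shifts on the post. At the mark it is at the height of the rim.
- lever (a joint): Angle of the cam lever about the post's axis, rad: 0 fully closed (against the lug), starts open at 0.85 to 1.15, end stop 1.25. Positive is counter-clockwise seen from above: it closes clockwise. It stays where it is left and turns with about 0.15 N m (up to 0.25 N m over the last 0.3 rad, where the cam bites).
- lever_tip (a point): Top outer corner of the lever, 54 mm from the post's axis, 40 mm above the rim. The lever is a radial upright thumb plate 8 mm thick, from 18 to 54 mm from the axis and up to 40 mm above the rim (to 62 mm from the axis lower down): a finger whose tip is less than 35 mm above the rim as it grips the post, turning about the post's axis, meets the plate with its side.
- water_bottle: Clear drink bottle with blue cap and label, 64 mm across and 200 mm tall, standing; origin at the centre of its underside. Leave alone.
- tape_roll: Roll of red tape lying flat, 90 mm across, 24 mm high; origin at the centre of its underside. Leave alone.
- sign_board: Light wooden sign board lying flat, 150 by 210 by 8 mm, green border; origin at the centre of its underside. Leave alone.
- plant_pot: Terracotta-coloured pot with a green plant, 80 mm across, 70 mm high, leaves to 110 mm; origin at the centre of its underside. Leave alone.

How it is judged:
By the outcome, as a careful person would: the job done as asked, in the order asked, and still so for the second after the job is handed in, while the arm keeps its last pose, push and grip.
It also fails if it takes over 42 s, if anything falls off the work surface, if the arm or the gripper's body presses on something with over 40 N, if the wrist force passes 120 N, or if a joint passes its speed limit or range.

## Working session

There is one attempt and no reset: what is moved stays moved. The work goes in short steps, Python scripts to look and compute and a tool call to move; the robot and the scene stay as the last step left them, time stands still between calls to the robot, and variables do not carry over. Pictures are saved under pics/ and viewed, about 8 in all and at most 12, crops included, and the job is handed in when it is done.

Besides the shell and the picture viewer there is one more tool, called after "Emit:" as name(argument=value, ...) on one line, values as JSON. servo_tool: Moves the arm, as the interface text tells. Its arguments: {"type":"object","properties":{"series":{"type":"string"}},"required":["series"]}

```bash
mkdir -p pics; cat > h.py <<'E'
import numpy as np, cv2
from bench import robot, snapshot, calibration
def cam(n):
    c=calibration(n); R=cv2.Rodrigues(np.array(c["rvec"],float))[0]; t=np.array(c["tvec"],float).ravel()
    K=np.array([[c["fx"],0,c["cx"]],[0,c["fy"],c["cy"]],[0,0,1]]); return K,np.array([c["k1"],0,0,0,0.]),R,t
def ray(n,uv):
    K,D,R,t=cam(n); p=cv2.undistortPoints(np.array([[uv]],float),K,D)[0,0]
    return -R.T@t, R.T@np.array([p[0],p[1],1])
def at_z(n,uv,z):
    o,d=ray(n,uv); return o+d*(z-o[2])/d[2]
def at_depth(n,uv,dep):
    o,d=ray(n,uv); return o+d*dep
def proj(n,P):
    K,D,R,t=cam(n); return cv2.projectPoints(np.array(P,float).reshape(-1,1,3),cv2.Rodrigues(R)[0],t,K,D)[0].reshape(-1,2)
def save(n,f,crop=None,s=1):
    im,d=snapshot(n); np.savez("pics/"+f+".npz",im=im,d=d)
    show(im,f,crop,s); return im,d
def show(im,f,crop=None,s=1):
    if crop: im=im[crop[1]:crop[3],crop[0]:crop[2]]
    cv2.imwrite("pics/"+f+".png",cv2.resize(im[:,:,::-1],None,fx=s,fy=s,interpolation=cv2.INTER_CUBIC))
E
python3 - <<'E'
from h import *
a,_=save("side","s0"); b,_=save("top","t0")
for n in("side","top"):
    print(n,ray(n,(320,200)))
o=robot.get_obs(); print(o)
E
```

```text
side (array([ 0.44129579, -0.64508548,  0.8624794 ]), array([ 0.14590027,  0.71188257, -0.6870347 ]))
top (array([0.36190374, 0.05164939, 1.39885351]), array([ 0.17384205,  0.02128831, -0.98472597]))
{'time': 0.1, 'joint_positions': array([ 1.01987564e+00,  8.79050256e-02,  1.37210011e+00, -2.69779329e-05,
        1.68360037e+00, -1.03081450e-01]), 'qvel': array([ 0.00105888, -0.00124308, -0.00267417,  0.00115716,  0.00079213,
        0.00020348]), 'joint_torque': array([ 2.98603642e-03, -3.41252196e+01, -3.03301585e+01,  7.19824503e-02,
        3.04094155e-02, -8.80690823e-05]), 'tool_pos': array([0.23790287, 0.49533519, 0.20440967]), 'ee_rot': array([-3.13958773e+00, -1.80449933e-04,  2.69375023e+00]), 'wrist_force': array([0.38811136, 0.07274172, 0.47735327]), 'wrist_torque': array([ 0.04293871,  0.06250436, -0.00958541]), 'width': 0.09437117103229604}
```

View pics/s0.png

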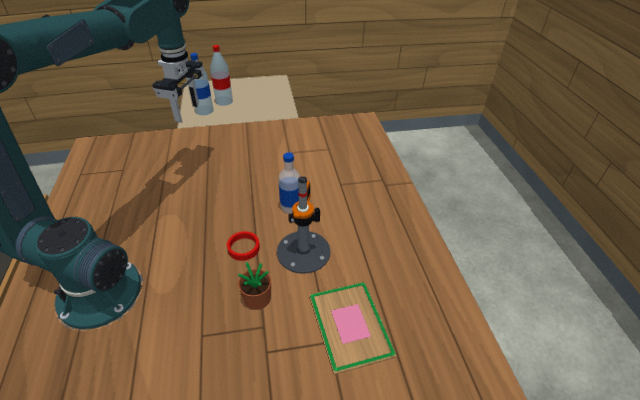

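View pics/t0.png

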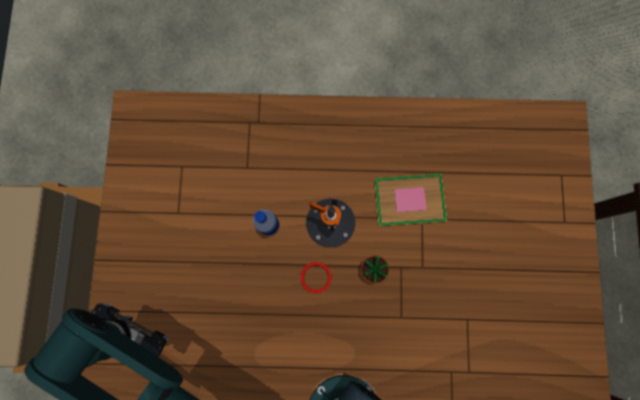

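Side view: stand flange is near (303,252), with the post top near (303,180). Top view: stand near (331,220), lever pointing up-left, bottle at (266,223), pot at (375,270). I'll enlarge both.

```bash
python3 - <<'E'
from h import *
a=np.load("pics/s0.npz")["im"];b=np.load("pics/t0.npz")["im"]
A=cv2.resize(a[165:275,250:350],None,fx=5,fy=5,interpolation=cv2.INTER_CUBIC)
B=cv2.resize(b[190:255,290:365],None,fx=5,fy=5,interpolation=cv2.INTER_CUBIC)
C=np.zeros((550,875,3),np.uint8);C[:,:500]=A;C[:325,500:]=B
show(C[:,100:],"c0")
print(at_z("top",(330.5,222.5),0.005),at_z("side",(303.5,252),0.008),at_z("side",(303,178.5),.266),at_z("top",(331.5,212),.266))
print("bottle",at_z("top",(263,216),.2),"pot",at_z("top",(375,269),.07))
E
```

```text
[0.53975409 0.04822031 0.005     ] [0.53945884 0.04147893 0.008     ] [0.54204164 0.05129104 0.266     ] [0.53254981 0.04699497 0.266     ]
bottle [0.5277313  0.22472956 0.2       ] pot [ 0.40225689 -0.08037324  0.07      ]
```

View pics/c0.png

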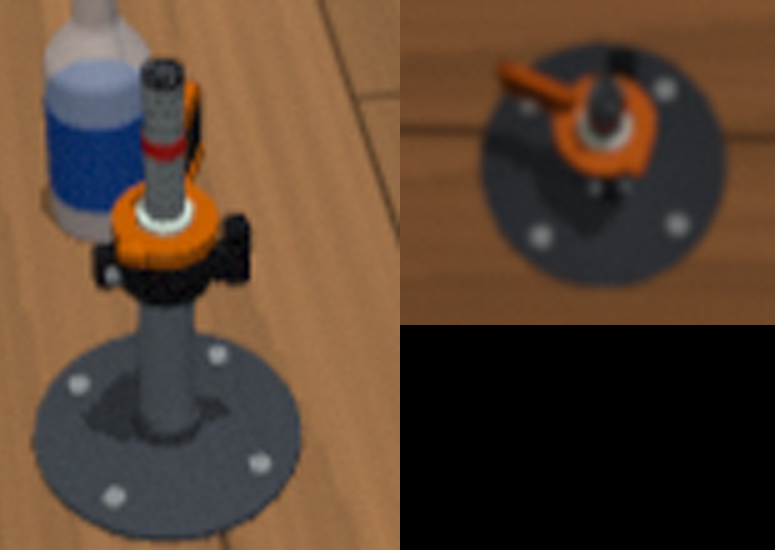

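```bash
python3 - <<'E'
from h import *
for p in ((302.4,179.4),(302.6,207)): print(at_z("side",p,.266 if p[1]<190 else .176))
print("rim top",at_z("top",(331,215.3),.176), "post top",at_z("top",(331.2,207.5),.266),at_z("top",(331.2,209),.266))
X,Y=.540,.0475
K,D,R,t=cam("side"); o=-R.T@t; n=o[:2]-[X,Y]; n/=np.linalg.norm(n)
print("rim near/axis px",proj("side",[[X,Y,.176],[X+.0145*n[0],Y+.0145*n[1],.176],[X,Y,.266]]), "top",proj("top",[[X,Y,.176],[X,Y,.266],[X,Y,.006]]))
for off in range(40,62,2):
    P=[X+.01*n[0],Y+.01*n[1],.266-off/1000]; print(off,proj("side",[P])[0])
for a in (.85,.95,1.05,1.15): print(a,proj("top",[[X+r*np.cos(a),Y+r*np.sin(a),z] for r,z in((.054,.216),(.062,.19))]).ravel())
print(proj("top",[[X+.034,Y,.17],[X+.034*np.cos(-.3),Y+.034*np.sin(-.3),.17]]))
a=np.load("pics/s0.npz")["im"]; A=cv2.resize(a[170:225,275:330],None,fx=10,fy=10,interpolation=cv2.INTER_CUBIC)
b=np.load("pics/t0.npz")["im"];B=cv2.resize(b[196:236,302:352],None,fx=5,fy=5,interpolation=cv2.INTER_CUBIC)
C=np.zeros((550,800,3),np.uint8);C[:,:550]=A;C[:200,550:]=B
show(C,"c1")
E
```

```text
[0.54017179 0.04830946 0.266     ]
[0.53972478 0.04827147 0.176     ]
rim top [0.53721577 0.04775381 0.176     ] post top [0.54375862 0.04798825 0.266     ] [0.54001201 0.04790344 0.266     ]
rim near/axis px [[302.75615034 207.20189253]
 [302.81333117 211.33066825]
 [302.37913958 179.63020617]] top [[331.11924625 214.26479457]
 [331.36334902 209.00866895]
 [330.74227164 222.38274216]]
40 [302.59036983 195.15370266]
42 [302.59881117 195.77001603]
44 [302.60723213 196.38453599]
46 [302.61563278 196.99726979]
48 [302.62401318 197.60822467]
50 [302.63237339 198.21740782]
52 [302.64071347 198.8248264 ]
54 [302.6490335  199.43048754]
56 [302.65733351 200.03439832]
58 [302.66561359 200.63656581]
60 [302.6738738  201.23699701]
0.85 [315.86012015 198.03100794 313.89717676 197.76829945]
0.95 [314.51626614 199.60891254 312.38605147 199.54078593]
1.05 [313.33688392 201.31241851 311.05935013 201.45467317]
1.15 [312.33394264 203.12497441 309.93056156 203.4914319 ]
[[331.39135605 202.04578058]
 [335.12215692 202.69151655]]
```

View pics/c1.png

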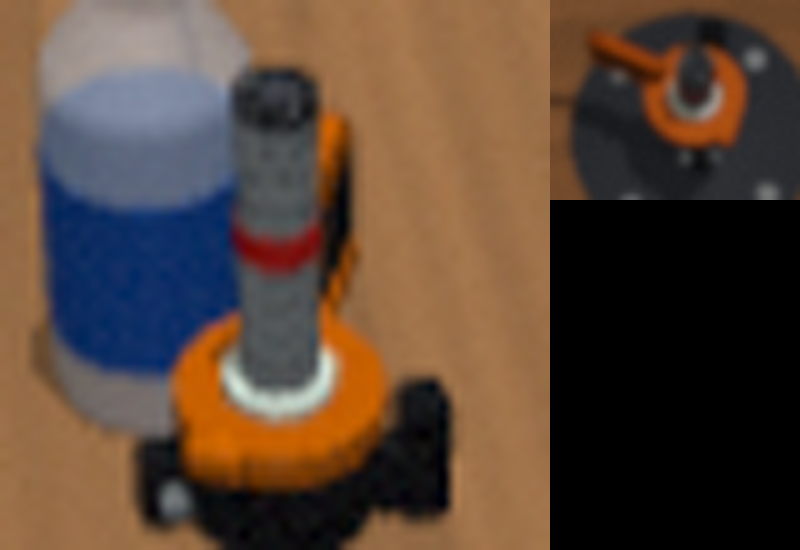

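Tape edge sits about 46 mm below the top (side row ≈197), the stand axis at (0.540, 0.048), and the lever at about 1.1 rad with closed yaw ≈0. Moving above the post with jaws at about 2.05 rad.

Emit:
servo_tool(series="-1 0 0 -4 0; -1 0 0 -8 0; -1 -4 -2.3 -9.6 -0.1; -1 -8 -4.7 -9.6 -0.2; -1 -12 -7 -9.6 -0.3; -1 -15.5 -9 -9.6 -0.4; -1 -19 -11 -9.6 -0.5; -1 -22.5 -13 -9.6 -0.6; -1 -26 -15.2 -9.6 -0.7; -1 -29.5 -17.3 -9.6 -0.8; -1 -33 -19.3 -9.6 -0.88; -1 -36.5 -21.4 -9.6 -0.93; -1 -40 -23.4 -9.6 -0.93; -1 -43.5 -25.5 -9.6 -0.93; -1 -46.6 -27.3 -9.6 -0.93; -1 -46.6 -27.3 -9.6 -0.93; -1 -46.6 -27.3 -9.6 -0.93; -1 -46.6 -27.3 -9.6 -0.93; -1 -46.6 -27.3 -9.6 -0.93")

```text
time: 1.68
tool_pos: [0.5393, 0.0492, 0.3016]
ee_rot: [3.141, 0.0, -2.658]
wrist_force: [0.0, 0.1, -0.3]
width: 0.0939
```

```bash
python3 - <<'E'
from h import *
a=np.load("pics/s0.npz")["im"].astype(float)
for c in (301,302,303,304): print(c,[(r,int(a[r,c,0]-a[r,c,1])) for r in range(190,202)])
a,_=save("side","s1"); b,_=save("top","t1")
A=cv2.resize(a[110:235,240:370],None,fx=4,fy=4,interpolation=cv2.INTER_CUBIC)
B=cv2.resize(b[170:245,290:360],None,fx=4,fy=4,interpolation=cv2.INTER_CUBIC)
C=np.zeros((500,800,3),np.uint8);C[:,:520]=A;C[:300,520:]=B
show(C,"c2"); o=robot.get_obs(); print(o["tool_pos"],o["ee_rot"],o["joint_positions"],o["wrist_force"])
E
```

```text
301 [(190, -3), (191, -3), (192, -3), (193, 38), (194, 95), (195, 104), (196, 87), (197, 35), (198, -3), (199, -3), (200, -5), (201, -4)]
302 [(190, -3), (191, -5), (192, -4), (193, 22), (194, 78), (195, 107), (196, 95), (197, 38), (198, -3), (199, -5), (200, -4), (201, -5)]
303 [(190, -5), (191, -4), (192, -6), (193, 19), (194, 75), (195, 103), (196, 92), (197, 39), (198, -5), (199, -5), (200, -3), (201, -4)]
304 [(190, -4), (191, -6), (192, -4), (193, 39), (194, 96), (195, 107), (196, 82), (197, 22), (198, -2), (199, -4), (200, -1), (201, -5)]
[0.53931905 0.0494902  0.3020023 ] [ 3.14158265e+00  8.25344156e-04 -2.65692989e+00] [-1.34537063e-02  6.94978134e-02  1.20007130e+00  4.22024450e-04
  1.87130324e+00 -2.06878773e+00] [ 0.02743248 -0.51404602 -0.94888953]
```

View pics/c2.png

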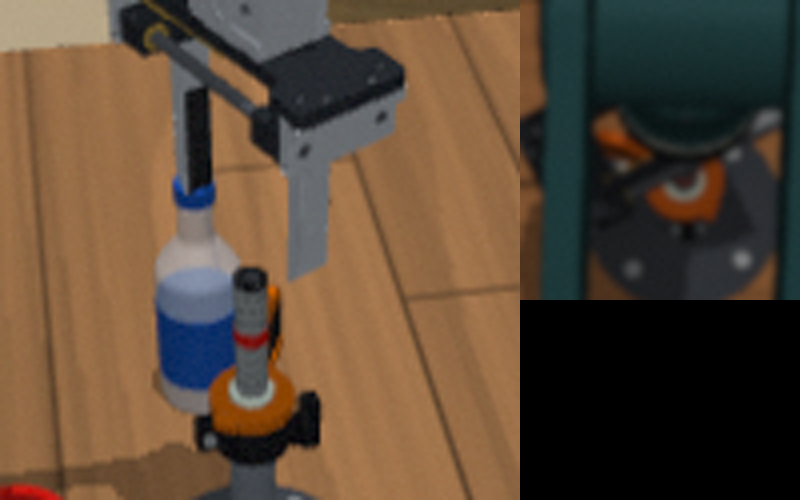

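The tape's edges fit an offset of about 45 mm, the fingers straddle the post, and the lever sits clear of the jaws. Descending and gripping.

Emit:
servo_tool(series="-1 0 -0.15 2 0; -1 0 -0.15 4 0; -1 0 -0.15 5.5 0; -1 0 -0.15 6.4 0; -1 0 -0.15 6.4 0; 0.6 0 -0.15 6.4 0; 0.6 0 -0.15 6.4 0; 1 0 -0.15 6.4 0; 1 0 -0.15 6.4 0; 1 0 -0.15 6.4 0; 1 0 -0.15 6.4 0; 1 0 -0.15 6.4 0; 1 0 -0.15 6.4 0; 1 0 -0.15 6.4 0")

```text
time: 2.95
tool_pos: [0.5407, 0.0465, 0.2375]
ee_rot: [3.142, 0.0, -2.66]
wrist_force: [0.1, -0.0, 0.2]
width: 0.0375
```

```bash
python3 - <<'E'
from h import *
a,_=save("side","s2",(270,150,350,230),7)
o=robot.get_obs(); print(o["time"],o["tool_pos"],o["ee_rot"],o["wrist_force"],o["wrist_torque"],o["width"])
E
```

```text
3.0 [0.54070973 0.04654685 0.23744457] [ 3.14152923e+00  1.52129321e-05 -2.65951627e+00] [ 0.815345   -0.0654333   0.31521677] [ 0.09375825 -0.02693213  0.01079552] 0.0334192643805198
```

View pics/s2.png

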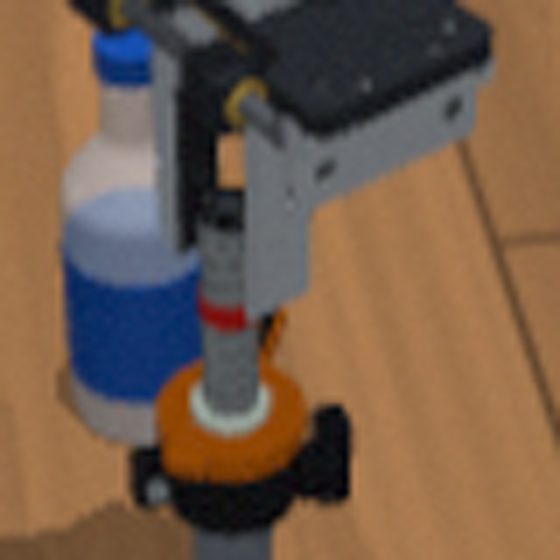

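Not yet closed; the finger straddles the post and the tape is visible at (225,315). Closing further.

Emit:
servo_tool(series="1 0 0.08 0 0; 1 0 0.08 0 0; 1 0 0.08 0 0; 1 0 0.08 0 0; 1 0 0.08 0 0; 1 0 0.08 0 0")

```text
time: 3.5
tool_pos: [0.5391, 0.0495, 0.2374]
ee_rot: [3.137, -0.0, -2.657]
wrist_force: [-2.8, 4.4, 1.3]
width: 0.0194
```

```bash
python3 - <<'E'
from h import *
a,_=snapshot("side"); a=a.astype(float)
for c in (301,302): print(c,[(r,int(a[r,c,0]-a[r,c,1])) for r in range(190,200)])
o=robot.get_obs(); print(o["time"],o["tool_pos"],o["ee_rot"],o["wrist_force"],o["wrist_torque"],o["width"])
E
```

```text
301 [(190, -5), (191, -3), (192, -4), (193, 31), (194, 92), (195, 112), (196, 88), (197, 34), (198, -6), (199, -5)]
302 [(190, -5), (191, -5), (192, -3), (193, 22), (194, 75), (195, 110), (196, 94), (197, 40), (198, -2), (199, -6)]
3.55 [0.53914959 0.0495239  0.23735435] [ 3.13679263e+00 -4.17346824e-04 -2.65723195e+00] [-2.9941405   4.97547949  0.85451748] [ 0.94813238  0.48902422 -0.03283302] 0.019558679998547247
```

Gripped (width 19.5 mm). Pushing down 40 mm while relieving the side force, then checking.

Emit:
servo_tool(series="1 0 0.2 0 0; 1 0 0.25 0.5 0; 1 0 0.25 1 0; 1 0 0.25 1.5 0; 1 0 0.25 2 0; 1 0 0.25 2.5 0; 1 0 0.25 3 0; 1 0 0.25 3.5 0; 1 0 0.25 4 0; 1 0 0.25 4 0; 1 0 0.25 4 0; 1 0 0.25 4 0")

```text
time: 4.55
tool_pos: [0.5392, 0.0495, 0.1994]
ee_rot: [-3.141, 0.002, -2.66]
wrist_force: [-2.6, 0.7, 7.6]
width: 0.0197
```

```bash
python3 - <<'E'
from h import *
a,_=save("side","s3",(280,170,330,225),10)
o=robot.get_obs(); print(o["time"],o["tool_pos"],o["ee_rot"],o["wrist_force"],o["wrist_torque"],o["width"])
a=a.astype(int)
for r in range(194,216): print(r,[tuple(a[r,c]) for c in (301,302,303)])
E
```

```text
4.6 [0.53922409 0.04950644 0.19945176] [-3.14077441e+00  1.78249537e-03 -2.65950929e+00] [-2.5428666   0.38653349  6.50538696] [ 0.33413672  0.71863725 -0.00945099] 0.019020069424984545
194 [(np.int64(40), np.int64(40), np.int64(41)), (np.int64(101), np.int64(102), np.int64(108)), (np.int64(105), np.int64(110), np.int64(114))]
195 [(np.int64(69), np.int64(72), np.int64(72)), (np.int64(102), np.int64(105), np.int64(108)), (np.int64(104), np.int64(109), np.int64(113))]
196 [(np.int64(81), np.int64(85), np.int64(87)), (np.int64(99), np.int64(105), np.int64(107)), (np.int64(106), np.int64(108), np.int64(113))]
197 [(np.int64(84), np.int64(86), np.int64(88)), (np.int64(105), np.int64(106), np.int64(111)), (np.int64(107), np.int64(109), np.int64(114))]
198 [(np.int64(88), np.int64(93), np.int64(92)), (np.int64(104), np.int64(109), np.int64(113)), (np.int64(103), np.int64(107), np.int64(111))]
199 [(np.int64(80), np.int64(83), np.int64(86)), (np.int64(102), np.int64(106), np.int64(108)), (np.int64(102), np.int64(107), np.int64(111))]
200 [(np.int64(76), np.int64(81), np.int64(82)), (np.int6
[... 1505 characters left out ...]
]
211 [(np.int64(145), np.int64(136), np.int64(119)), (np.int64(149), np.int64(149), np.int64(134)), (np.int64(147), np.int64(140), np.int64(125))]
212 [(np.int64(145), np.int64(94), np.int64(54)), (np.int64(142), np.int64(104), np.int64(75)), (np.int64(144), np.int64(96), np.int64(58))]
213 [(np.int64(147), np.int64(71), np.int64(1)), (np.int64(146), np.int64(70), np.int64(1)), (np.int64(149), np.int64(73), np.int64(5))]
214 [(np.int64(146), np.int64(72), np.int64(0)), (np.int64(147), np.int64(73), np.int64(7)), (np.int64(147), np.int64(74), np.int64(6))]
215 [(np.int64(142), np.int64(69), np.int64(4)), (np.int64(145), np.int64(75), np.int64(15)), (np.int64(143), np.int64(73), np.int64(7))]
```

View pics/s3.png

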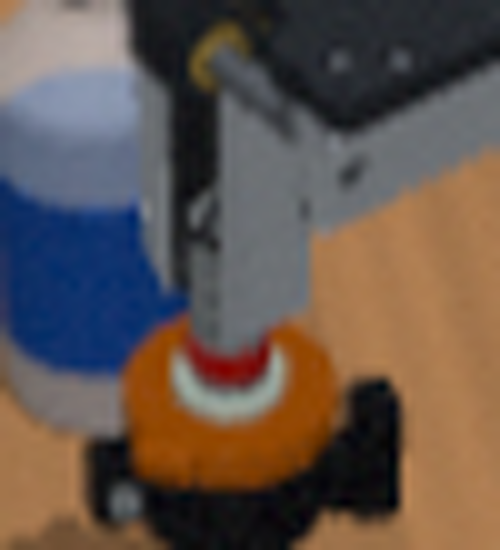

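```bash
python3 - <<'E'
from h import *
K,D,R,t=cam("side"); o=-R.T@t
for X,Y in((.54,.0475),(.5392,.0495)):
    n=o[:2]-[X,Y]; n/=np.linalg.norm(n)
    f=lambda r,z: np.round(proj("side",[[X+r*n[0],Y+r*n[1],z]])[0],2)
    print("post@rim",f(.01,.176),"rim edge",f(.0145,.176),"bush foot",f(.0145,.172),"ring edge",f(.027,.172),f(.027,.160),"top c",f(0,.266),"offs",[f(.01,.266-k/1000)[1] for k in(43,45,47)], [f(.01,.176+k/1000)[1] for k in (5,7,9)])
a=np.load("pics/s0.npz")["im"].astype(int)
for r in range(205,224): print(r,a[r,302].tolist(),a[r,303].tolist())
E
```

```text
post@rim [302.8  210.04] rim edge [302.81 211.33] bush foot [302.83 212.48] ring edge [302.88 216.11] [302.93 219.51] top c [302.38 179.63] offs [np.float64(196.08), np.float64(196.69), np.float64(197.3)] [np.float64(208.6), np.float64(208.02), np.float64(207.44)]
post@rim [302.36 209.51] rim edge [302.38 210.8 ] bush foot [302.4  211.95] ring edge [302.45 215.57] [302.5  218.97] top c [301.91 179.12] offs [np.float64(195.55), np.float64(196.17), np.float64(196.78)] [np.float64(208.07), np.float64(207.49), np.float64(206.91)]
205 [82, 86, 87] [85, 89, 91]
206 [77, 82, 84] [80, 84, 83]
207 [77, 81, 81] [81, 83, 84]
208 [84, 91, 91] [87, 90, 91]
209 [143, 152, 145] [161, 172, 163]
210 [188, 199, 189] [193, 207, 194]
211 [170, 170, 155] [167, 155, 135]
212 [177, 116, 75] [182, 111, 57]
213 [196, 94, 0] [197, 96, 0]
214 [199, 97, 0] [199, 97, 0]
215 [179, 89, 9] [181, 90, 9]
216 [142, 74, 16] [143, 73, 15]
217 [123, 61, 11] [123, 59, 6]
218 [92, 46, 9] [95, 48, 10]
219 [26, 17, 14] [27, 15, 7]
220 [13, 8, 13] [11, 12, 14]
221 [12, 7, 11] [15, 12, 15]
222 [15, 17, 20] [9, 7, 5]
223 [17, 17, 16] [9, 9, 12]
```

```bash
cat > fit.py <<'E'
from h import *
from scipy.optimize import least_squares
from scipy.special import erf
def model(rows,edges,levels,s):
    y=np.full(len(rows),levels[0],float)
    for e,(a,b) in zip(edges,zip(levels[:-1],levels[1:])): y+=(b-a)*.5*(1+erf((rows-e)/(s*2**.5)))
    return y
def fitrim(im,lo,hi,cols=(301,302,303)):   # grey|white 1.29|side 1.15|orange
    r=np.arange(lo,hi); y=im[lo:hi,list(cols),:].mean(1)
    def f(p): return np.concatenate([model(r,[p[0],p[0]+1.29,p[0]+2.44],[p[2+4*c+k] for k in range(4)],p[1])-y[:,c] for c in range(3)])
    q=least_squares(f,[209.2,.6]+[80,220,150,190,80,230,150,96,80,220,130,0],bounds=([205,.3]+[-5]*12,[213,1.2]+[255]*12)); return q.x,q.cost
def fittape(im,lo,hi,g,cols=(301,302,303)):  # r-g : 0|A|0
    r=np.arange(lo,hi); y=(im[lo:hi,list(cols),0]-im[lo:hi,list(cols),1]).mean(1)
    q=least_squares(lambda p:model(r,[p[0],p[1]],[p[3],p[4],p[3]],p[2])-y,g+[.6,-4,110]); return q.x,q.cost
E
python3 - <<'E'
from fit import *
np.set_printoptions(precision=2,suppress=True)
a=np.load("pics/s0.npz")["im"].astype(float); b=np.load("pics/s3.npz")["im"].astype(float)
print(fitrim(a,204,214)); print(fittape(a,189,201,[193.5,196.7])); print(fittape(b,201,210,[205,208.]))
# columns of post and bush edges
print(a[202,294:312].astype(int).tolist())
E
```

```text
(array([209.05,   0.75,  77.63, 247.91, 122.82, 198.26,  82.44, 255.  ,
       153.6 ,  94.74,  83.87, 231.96, 175.44,   4.82]), np.float64(266.60330999767183))
(array([193.42, 196.78,   0.68,  -4.67, 105.55]), np.float64(9.801621221019401))
(array([205.11, 207.8 ,   0.61,  -5.03, 117.85]), np.float64(36.02785119317432))
[[13, 47, 101], [70, 57, 85], [134, 72, 75], [157, 84, 48], [168, 90, 25], [87, 74, 67], [82, 84, 85], [84, 87, 88], [83, 89, 90], [85, 88, 90], [79, 83, 84], [82, 87, 88], [92, 84, 75], [188, 95, 25], [189, 94, 10], [177, 101, 46], [154, 103, 61], [142, 102, 65]]
```

Estimates put the remaining travel at about 4.3–5 mm. Pushing 4.5 mm more.

Emit:
servo_tool(series="1 0 0 0.2 0; 1 0 0 0.45 0; 1 0 0 0.45 0; 1 0 0 0.45 0; 1 0 0 0.45 0")

```text
time: 5.02
tool_pos: [0.5392, 0.0495, 0.1951]
ee_rot: [-3.141, 0.002, -2.659]
wrist_force: [-2.6, 0.6, 7.0]
width: 0.0193
```

```bash
python3 - <<'E'
from fit import *
np.set_printoptions(precision=2,suppress=True)
a,_=save("side","s4",(285,190,320,220),16)
b=a.astype(float); print(fittape(b,202,211,[206,209.])[0])
for r in range(203,215): print(r,a[r,301:304].mean(0))
o=robot.get_obs(); print(o["time"],o["tool_pos"],o["wrist_force"],o["width"])
E
```

```text
[206.62 208.55   0.86  -4.52 159.65]
203 [ 98.67 103.   106.  ]
204 [ 98.33 102.33 105.67]
205 [ 95.67  99.   101.  ]
206 [107.33  71.33  74.33]
207 [123.33  25.67  22.33]
208 [124.67  15.    11.33]
209 [140.    97.    90.33]
210 [151.67 147.   138.  ]
211 [146.   140.67 125.  ]
212 [144.67  97.67  63.67]
213 [148.33  73.     9.  ]
214 [147.    72.33   4.  ]
5.0667 [0.54 0.05 0.2 ] [-2.65  0.23  6.45] 0.01946122722891549
```

View pics/s4.png

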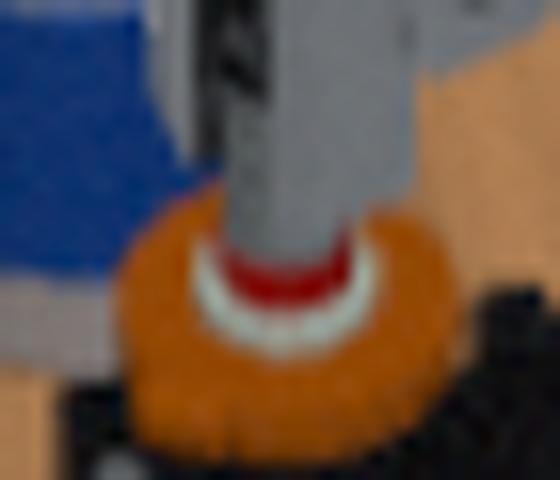

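The red edge now meets the white ring directly at row ≈209.0, where the post enters the rim (209.05), so it's at the mark. Lever still open. Sweeping clockwise.

Emit:
servo_tool(series="1 0 0 0 0.08; 1 0 0 0 0.16; 1 0 0 0 0.24; 1 0 0 0 0.32; 1 0 0 0 0.4; 1 0 0 0 0.48; 1 0 0 0 0.56; 1 0 0 0 0.64; 1 0 0 0 0.72; 1 0 0 0 0.8; 1 0 0 0 0.88; 1 0 0 0 0.96; 1 0 0 0 1.04; 1 0 0 0 1.1; 1 0 0 0 1.1; 1 0 0 0 1.1")

```text
time: 6.4
tool_pos: [0.5392, 0.0503, 0.1951]
ee_rot: [3.139, 0.001, 2.525]
wrist_force: [-2.7, 2.1, 7.2]
width: 0.0196
```

```bash
python3 - <<'E'
from h import *
a,_=save("side","s5",(270,165,345,230),10)
o=robot.get_obs()
for k in("time","tool_pos","ee_rot","wrist_force","wrist_torque","width"): print(k,np.round(o[k],4))
for r in range(203,215): print(r,a[r,301:304].mean(0).round())
E
```

```text
time 6.45
tool_pos [0.5393 0.0503 0.1951]
ee_rot [3.1391e+00 1.0000e-03 2.5248e+00]
wrist_force [-3.1019  1.7483  6.5639]
wrist_torque [0.4529 0.6136 0.1453]
width 0.0193
203 [104. 108. 112.]
204 [103. 107. 110.]
205 [ 96. 100. 102.]
206 [105.  72.  70.]
207 [125.  23.  20.]
208 [125.  12.   9.]
209 [139.  95.  89.]
210 [151. 147. 138.]
211 [147. 142. 127.]
212 [145.  98.  64.]
213 [147.  71.   1.]
214 [147.  71.   5.]
```

View pics/s5.png

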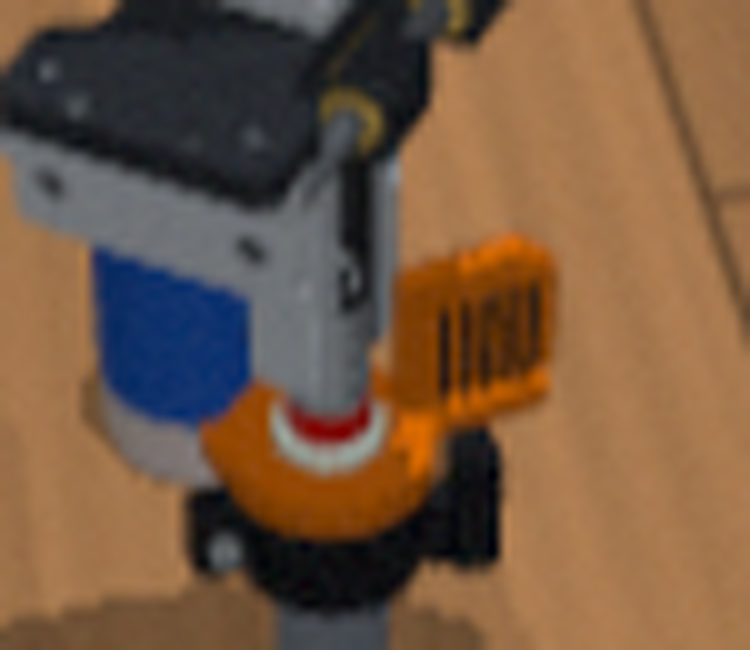

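The lever is following (now about 0.3 rad) and the mark is unchanged. Continuing to the stop.

Emit:
servo_tool(series="1 0 0 0 0.06; 1 0 0 0 0.12; 1 0 0 0 0.18; 1 0 0 0 0.24; 1 0 0 0 0.24; 1 0 0 0 0.24")

```text
time: 6.95
tool_pos: [0.5393, 0.0507, 0.1951]
ee_rot: [3.139, 0.0, 2.286]
wrist_force: [-3.0, 2.6, 6.3]
width: 0.0193
```

Emit:
servo_tool(series="1 0 0 0 0.04; 1 0 0 0 0.08; 1 0 0 0 0.08; 1 0 0 0 0.08")

```text
time: 7.28
tool_pos: [0.5389, 0.0512, 0.1951]
ee_rot: [3.139, -0.001, 2.207]
wrist_force: [-3.3, 3.9, 8.1]
width: 0.0196
```

```bash
python3 - <<'E'
from h import *
a,_=save("side","s6",(270,165,345,230),10)
o=robot.get_obs()
for k in("time","tool_pos","ee_rot","joint_torque","wrist_force","wrist_torque","width"): print(k,np.round(o[k],4))
for r in range(205,213): print(r,a[r,301:304].mean(0).round())
E
```

```text
time 7.3333
tool_pos [0.5389 0.0512 0.1951]
ee_rot [ 3.1388e+00 -1.4000e-03  2.2075e+00]
joint_torque [ -3.0531 -29.0607 -27.9128  -1.2539  -1.2908   0.8405]
wrist_force [-3.7235  3.6209  7.3803]
wrist_torque [0.6745 0.8447 0.8557]
width 0.0196
205 [93. 96. 99.]
206 [107.  73.  74.]
207 [125.  25.  23.]
208 [126.  17.  14.]
209 [140.  95.  89.]
210 [153. 149. 140.]
211 [147. 142. 127.]
212 [145.  98.  62.]
```

View pics/s6.png

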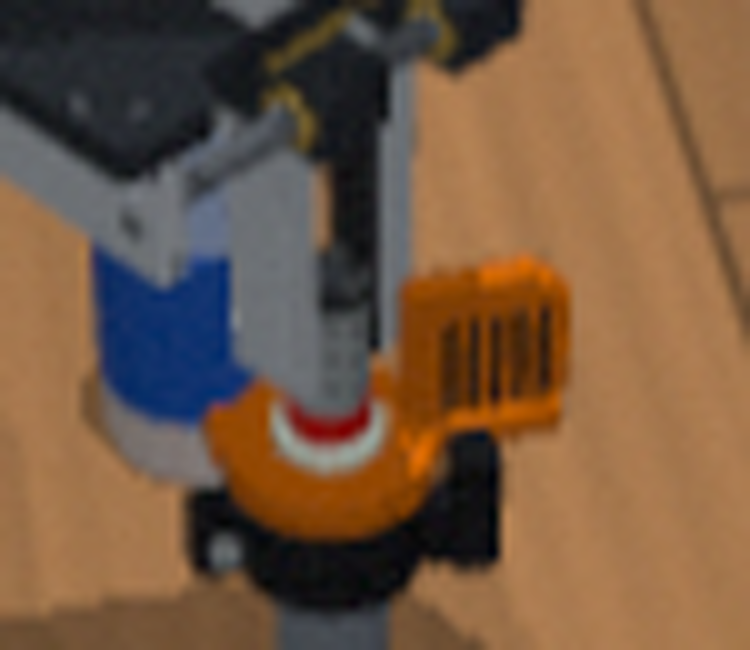

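Torque jumped to 0.86 N m, suggesting the stop. One small further turn to confirm.

Emit:
servo_tool(series="1 0 0 0 0.02; 1 0 0 0 0.04; 1 0 0 0 0.04; 1 0 0 0 0.04")

```text
time: 7.67
tool_pos: [0.5385, 0.0519, 0.1951]
ee_rot: [3.139, -0.003, 2.168]
wrist_force: [-4.2, 5.3, 8.4]
width: 0.0194
```

```bash
python3 - <<'E'
from h import *
p=np.load("pics/s6.npz")["im"]; a,_=save("side","s7")
o=robot.get_obs()
for k in("time","tool_pos","ee_rot","joint_torque","wrist_force","wrist_torque","width"): print(k,np.round(o[k],4))
for r in range(205,213): print(r,a[r,301:304].mean(0).round())
q=np.load("pics/s5.npz")["im"]
m=lambda i:[np.round(np.nonzero((i[188:210,310:330,0].astype(int)-i[188:210,310:330,2]>110))[k].mean(),2) for k in(0,1)]
print("lever orange centroid",m(q),m(p),m(a))
A=[cv2.resize(i[165:225,270:335],None,fx=6,fy=6,interpolation=cv2.INTER_CUBIC) for i in(p,a)]
show(np.hstack(A),"c7")
E
```

```text
time 7.7167
tool_pos [0.5385 0.0519 0.195 ]
ee_rot [ 3.1388e+00 -3.1000e-03  2.1681e+00]
joint_torque [ -3.949  -28.7734 -28.0616  -1.7557  -1.5988   0.8314]
wrist_force [-4.137   5.1225  7.3697]
wrist_torque [0.9609 0.9659 0.8525]
width 0.0195
205 [90. 95. 95.]
206 [107.  72.  74.]
207 [123.  23.  21.]
208 [125.  18.  15.]
209 [139.  96.  89.]
210 [152. 148. 138.]
211 [145. 141. 125.]
212 [144.  98.  63.]
lever orange centroid [np.float64(9.97), np.float64(6.04)] [np.float64(11.26), np.float64(7.57)] [np.float64(11.18), np.float64(7.56)]
```

View pics/c7.png

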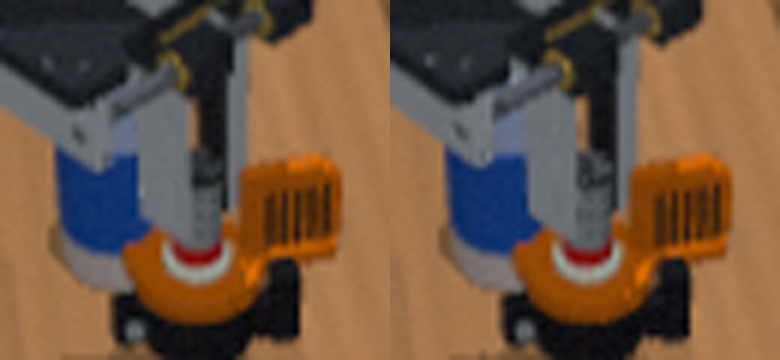

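The last turn left the lever image unchanged (centroid fixed), so it is against its stop. The tape edge still reads at the rim, and the grip holds at 19.5 mm.

```bash
python3 -c "
from bench import robot; print(robot.close_job())"
```

```text
the job is handed in; nothing more can be done
None
```

The post is pushed down to the mark and still gripped, and the orange cam lever is fully closed. I handed the job in at about 7.7 s.

- **Mark:** I pinched the post and pushed it down about 42.3 mm with the clamp open. The red tape's lower edge sits at picture row 209, where the post enters the white rim (209.05). That reading did not change while the lever went round.
- **Lever:** I swept it clockwise by turning the gripper. The turning moment rose from 0.15 to 0.85 N m. A further 0.04 rad of turn did not move the lever in the picture, so it is against its stop.
- **Grip and forces:** Finger opening is 19.5 mm on the 20 mm post, and the wrist force is about 10 N.
- **Other items:** I did not touch the bottle, tape roll, sign board or plant pot. I did not measure their positions again afterwards.

**Disagreements:**
- My estimates of the travel needed to reach the mark ran from about 41.3 to 45 mm. I relied on seeing the red meet the white, so the mark is good to about 1–2 mm.
- The last stretch of turning against the stop pushed the tool about 1–2 mm sideways, with no change in its height.

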